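# Clamp a brass blank in the cam fixture

### The arm

A 6-joint arm with a two-finger parallel gripper is mounted at the origin on the work surface. World frame = base frame: x ahead of the robot, y to its left, z up, the work surface at z = 0. Lengths are in m, angles in degrees, forces in N, time in s.
With the tool pointing down it reaches from about 0.35 to 0.875 m from the base axis. Payload 4.2 kg.
Tool frame: the origin (TCP) lies midway between the tips of the shut fingers; the grasp point (between the pads) lies r.grasp_offset behind it (r.grasp_offset is the distance from the TCP to the grasp point, in m); z points along the fingers, y is the direction in which the jaws open and shut (so a half turn about z gives the same grasp; the last joint's range is limited). The gripper opens to 87 mm and grips with 3 to 60 N. Pads are 19 mm wide; open, the fingers measure 117 mm over their backs; the gripper's body (75 mm by 190 mm) begins 51 mm behind the grasp point.
Start: joints at [-60.355, 22.042, 0.453, 0, -68.411, -14.817], TCP at [0.16, -0.604, 0.223] pointing down, gripper open.
Joint ranges: [-179.83, 179.83], [-69.29, 118.12], [-61.27, 80.66], [-181.25, 117.63], [-171.15, -9.14], [-177.46, 177.46]. Speed limits (degrees/s): [159.86, 159.86, 180, 180, 180, 180].

### API

Orientations are given as a 3x3 rotation matrix whose columns are the frame's x, y, z axes.
In Python, from station import sense, optics, r gives the robot as it stands. The module is installed in compiled form; this text tells all that it offers.
- The arm moves only by the tool servo_tool, never from a script. Its argument "deltas" is a list of rows, each an object with "slide": the shift along the tool's x, y, z in units of 25 mm (1.0 is 25 mm), a list of three; "spin": the turn about the tool's z in units of 8 degrees (1.0 is 8 degrees). A call has 1 to 10 rows; each row shifts and turns the pose as measured when the row begins, along the tool's axes as they then stand; what a row does not reach is not made up. A row lasts 1/10 s, in which the tool goes at most 50 mm and 8.59 degrees, less where a joint would pass 70% of its speed; a pose out of reach is approached as far as the arm can. A call is refused whole if a number of a shift passes 1 or a number of a turn 1, either way. A call with a gripper value outside its range is refused whole. "gripper" is the closure in counts, from 0 (fully open) to 255 (shut), set as the call begins (left out, the last holds). The fingers move at their own pace and stop on an object; the grip force is fixed at half the most. Time passes only in rows, so rows that do not move let the fingers close. It gives the time, the measured TCP pose, the force and the opening at its end, in the units of the state.
- sense(): the state, without advancing time (a new reading comes with each control period).
- optics.capture(name): name is "scene" or "top" or "wrist"; returns a dict with "frame" (384x512x3 uint8, red, green, blue), "camera_matrix" (3x3 intrinsics, pixels), "eye" and "rotation" of the camera in the world. Camera axes: x right, y down, z forward; pixel columns grow to the right and rows downward; lengths in m; the calibration is good to about 2 mm. A picture is of the moment at which its call begins. There is no depth.
- r.finish_job(): hands the job in, once; it reports no verdict.
The state is a dict: "time_s": time; "joints": joint angles; "joint_velocities": joint speeds; "effort": joint torques, N m; "tcp_pos": TCP position; "ee_rot": TCP orientation; "wrist_force": force on the tool from outside, world axes, zero at the start; "moment": the same for the moment, N m; "gripper_width": opening from 0.0 (shut) to 1.0 (fully open).
Only numpy, scipy, OpenCV 4.12 (cv2) and the standard library are available. Lean on these libraries where they do the work, as an engineer would, in place of code of your own. Each camera call takes 0.05 s, during which the arm holds its last target.

### The job

Stand the brass blank in the cam clamp between the rubber-faced jaw and the steel backstop, and let go of it. Then wind the clamp's crank counter-clockwise (seen from above) by its red knob, gently and without dragging the knob hard to one side on its soft rubber mount, until you feel the follower go over the cam's corner and settle on its flat; stop there, so that the clamp stays tight on the blank by itself when you take your hand off. Leave everything else on the bench where it is.

Things in the scene. Friction and masses are not known exactly. Their poses are not given: they have to be found in the camera images.
- fixture: Cam clamp fixed to the bench: blue base plate 120 x 200 x 12 mm (own x, y, z), origin at the centre of its underside, z up. It clamps along its own +y: upright camshaft at y = -50 mm, then follower slide, jaw, nest, backstop. Beside the nest (+x, -x) there is nothing above the plate. Position and yaw (up to 0.3 rad) vary.
- backstop (a point): Middle of the lower edge of the fixed steel backstop's face, at y = 72 mm of the fixture, 12 mm above the bench. The backstop is 44 mm wide (x), 18 mm thick, its top 46 mm above the bench. The jaw facing it (aluminium, rubber face, 30 x 10 x 30 mm, 2 mm above the plate) is sprung on the follower: once on the blank it stands still and its force grows to 18 N at the dwell.
- nest (a point): Where the middle of the blank's underside belongs: on the base plate (12 mm above the bench), x = 0, y = 52 mm of the fixture. From open jaw to backstop are 48 mm along y, so the 40 mm length of the blank goes along y with 8 mm to spare; the jaw pushes it home to the backstop. Up to 8 mm off sideways is good enough.
- crank: Steel crank bar on the camshaft, top 66 mm above the bench. Origin on the shaft axis, 34 mm above the bench; its x axis points to the knob, z up. Counter-clockwise from above clamps. The dwell is 1.5 to 3.2 rad of turning from the start. The crank's angle on the cam varies by up to 0.5 rad either way: it does not tell where the dwell is.
- shaft (a point): Shaft axis, 12 mm above the bench. The brass cam under the crank (base circle radius 14 mm, a roller in each corner 28 mm out, a 14 mm flat between) pushes the follower 13 mm. Nearly free at first; over the last 1.4 rad before the dwell the crank is pushed back (to about 6 N at the knob); 0.3 rad before the dwell the load drops and reverses: a corner has passed.
- follower_guide (a point): Top of the follower's guide bridge, middle, 36 mm above the bench. Within 0.3 rad either side of the dwell the springs turn the crank by themselves to the dwell, the follower flat on the cam's flat. Let go earlier, the crank springs back; turned farther, the clamp springs open until wound back. Stops: 3.3 rad before, 1.2 rad after the dwell.
- knob_grip (a point): Middle of the red crank knob: an upright cylinder 18 mm in diameter from 69 to 112 mm above the bench, this point at 90 mm. The knob spins freely, so a hand holding it need not turn. It sits on its pin in a soft rubber bush that gives sideways 1 mm for every 5 N; over 4.5 mm (about 22 N) it is being forced.
- pin (a point): The knob's pin on the crank bar, 50 mm from the shaft axis, 64 mm above the bench, straight under the knob when nobody pushes it.
- brass_blank: The workpiece: brass block 30 x 40 x 34 mm (own x, y, z), 0.2 to 0.45 kg, origin at the centre of its underside, upright on the grey felt mat (2 mm thick), its 40 mm length along world y give or take 0.4 rad. It may stand in any of three places on the mat, 85 mm apart.
- alu_blank: Aluminium block of the same size standing on the mat, origin at the centre of its underside; not to be moved.
- wood_blank: Dark wooden block of the same size standing on the mat, origin at the centre of its underside; not to be moved.
- punch_stand: Round wooden stand, 120 mm across, 35 mm tall, with upright punches up to 120 mm, origin under its centre; bystander.
- ink_bottle: Amber jar with black lid, 40 mm across, 65 mm tall, origin under its centre; bystander.
- oil_bottle: Blue bottle with white cap, 34 mm across, 85 mm tall, origin under its centre; bystander.
- screwdriver: Screwdriver lying on the bench; bystander.
- pen_cup: Green glass cup with pens, 72 mm across, 150 mm tall with its pens, origin under its centre; bystander.
- loupe: Black loupe, cylinder 32 mm across, 30 mm tall, origin under its centre; bystander.

How it is judged (in metres and radians):
On the way, in this order (a step that is already met when the one before it is completed fails the run):
1. the brass blank stands upright in the nest, let go of, with the clamp still open (x of brass_blank in the frame of fixture between -0.008 and 0.008 m and y of brass_blank in the frame of fixture between 0.038 and 0.062 m and z of brass_blank in the frame of fixture between 0.008 and 0.016 m and angle between brass_blank's own z axis and vertical below 0.1 rad and contact force between the fingers and brass_blank below 0.2 N and contact force between fixture and brass_blank below 12 N), for 0.2 s.
2. the crank, wound by its knob, has clamped the blank between jaw and backstop (x of brass_blank in the frame of fixture between -0.008 and 0.008 m and y of brass_blank in the frame of fixture between 0.038 and 0.062 m and z of brass_blank in the frame of fixture between 0.008 and 0.016 m and angle between brass_blank's own z axis and vertical below 0.1 rad and contact force between fixture and brass_blank above 28 N and contact force between the fingers and crank above 0.3 N), for 0.1 s.
At the end, for the whole second after the job is handed in: Blank upright on the plate (4 mm, 0.1 rad), square to the clamp (0.1 rad), its middle within 6 mm of the nest point along the clamp and 8 mm sideways; hand off, crank and blank at rest, the jaw pressing on it with over 12 N: possible only with the follower on the cam's flat (x of brass_blank in the frame of fixture between -0.008 and 0.008 m and y of brass_blank in the frame of fixture between 0.038 and 0.062 m and z of brass_blank in the frame of fixture between 0.008 and 0.016 m and angle between brass_blank's own z axis and vertical below 0.1 rad and contact force between the fingers and brass_blank below 0.2 N and angular speed of crank below 0.1 rad/s and linear speed of brass_blank below 0.02 m/s and contact force between fixture and brass_blank above 28 N and y of brass_blank in the frame of fixture between 0.046 and 0.058 m and angle between the y axis of brass_blank and the y axis of fixture, either way round below 0.1 rad); the robot touches nothing.
It fails at once if the crank is forced: its knob is dragged more than 4.5 mm sideways off its pin in the rubber bush (over about 22 N) (horizontal distance between knob_grip and pin above 0.0045 m).
It fails at once if another thing on the bench is moved by more than 15 mm (distance of any of alu_blank, wood_blank, punch_stand, ink_bottle, oil_bottle, screwdriver, pen_cup, loupe from where it was at the start of the episode above 0.015 m).
It also fails if it takes over 72 s, if anything falls off the work surface, if the arm or the gripper's body presses on something with over 40 N, if the wrist force passes 120 N, or if a joint passes its speed limit or range.

## Working session

There is one attempt and no reset: what is moved stays moved. The work goes in short steps, Python scripts to look and compute and a tool call to move; the robot and the scene stay as the last step left them, time stands still between calls to the robot, and variables do not carry over. Pictures are saved under pics/ and viewed, and the job is handed in when it is done.

Besides the shell and the picture viewer there is one more tool, called after "Request:" as a command line: name --argument value ..., lists and objects as JSON in quotes. servo_tool: Moves the arm, as the interface text tells. Its arguments: {"type":"object","properties":{"deltas":{"type":"array"},"gripper":{"type":"number"}},"required":["deltas"]}

```bash
mkdir -p pics; cat > h.py <<'E'
import numpy as np,cv2
from station import sense,optics,r
def cap(n,f):
    d=optics.capture(n); cv2.imwrite('pics/'+f,cv2.cvtColor(d['frame'],cv2.COLOR_RGB2BGR)); 
    np.savez('pics/'+f[:-4]+'.npz',**d); return d
def ld(f): return dict(np.load('pics/'+f+'.npz'))
def ray(d,u,v,z):
    k=np.linalg.inv(d['camera_matrix'])@np.array([u,v,1.]); w=d['rotation']@k
    e=d['eye']; return e+w*(z-e[2])/w[2]
def proj(d,p):
    c=d['rotation'].T@(np.array(p)-d['eye']); q=d['camera_matrix']@c; return q[:2]/q[2]
E
python3 - <<'E'
from h import *
for n in ['scene','top','wrist']:
    d=cap(n,n+'0.png'); print(n,d['eye'],d['rotation'].round(3).tolist(),d['camera_matrix'][0])
s=sense();print(s,r.grasp_offset)
E
```

```text
scene [1.23271411 0.0621023  1.02412108] [[-0.129, 0.829, -0.544], [0.992, 0.105, -0.076], [-0.005, -0.55, -0.835]] [484.21330367   0.         254.45111465]
top [ 0.34940262 -0.04394969  1.31321031] [[0.069, -0.975, 0.209], [-0.998, -0.067, 0.016], [-0.001, -0.21, -0.978]] [397.17387814   0.         256.16461846]
wrist [ 0.08437712 -0.62242115  0.38486656] [[-0.256, 0.927, 0.274], [0.967, 0.245, 0.075], [0.002, 0.284, -0.959]] [313.60176359   0.         258.76382741]
{'time_s': 0.15, 'joints': array([-6.03531178e+01,  2.20813274e+01,  3.97100435e-01, -1.93011027e-02,
       -6.84120618e+01, -1.48169034e+01]), 'joint_velocities': array([ 0.02198863, -0.16769725,  0.22247784,  0.06491086,  0.07404769,
       -0.10213668]), 'effort': array([-5.30683644e-05, -3.91053307e+01,  1.87585294e+01,  4.22234416e+00,
        1.23488580e-02, -1.51938666e-04]), 'tcp_pos': array([ 0.15986181, -0.60373286,  0.2217024 ]), 'ee_rot': array([[-9.66721347e-01, -2.55831046e-01, -5.59050340e-04],
       [-2.55831625e-01,  9.66720006e-01,  1.61548177e-03],
       [ 1.27154758e-04,  1.70474347e-03, -9.99998539e-01]]), 'wrist_force': array([-0.78076647, -0.13079584, -0.01523225]), 'moment': array([-0.02954479, -0.00545173,  0.00426921]), 'gripper_width': 1.000149585795947} 0.0187
```

View pics/scene0.png

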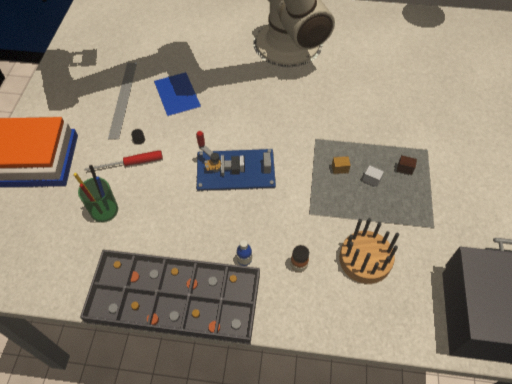

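View pics/top0.png

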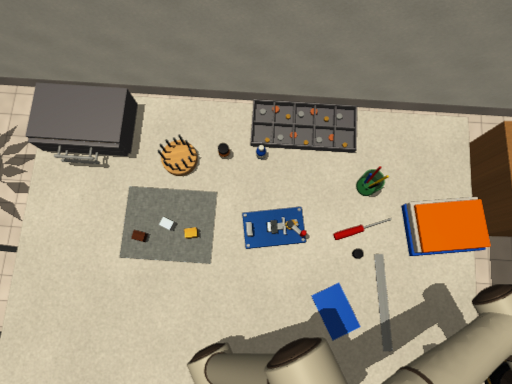

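```bash
python3 - <<'E'
from h import *
a=cv2.imread('pics/scene0.png')[120:200,180:290]; b=cv2.imread('pics/top0.png')[195:260,110:320]
cv2.imwrite('pics/za.png',cv2.resize(a,None,fx=7,fy=7,interpolation=cv2.INTER_CUBIC))
cv2.imwrite('pics/zb.png',cv2.resize(b,None,fx=3.8,fy=3.8,interpolation=cv2.INTER_CUBIC))
for n,box in [('scene0',(180,120,290,200)),('top0',(230,190,320,260))]:
    d=ld(n); f=d['frame']; h=cv2.cvtColor(f,cv2.COLOR_RGB2HSV)
    x0,y0,x1,y1=box
    m=cv2.inRange(h,(100,120,60),(125,255,255)); mm=np.zeros_like(m); mm[y0:y1,x0:x1]=m[y0:y1,x0:x1]
    c=np.vstack(cv2.findContours(mm,cv2.RETR_EXTERNAL,cv2.CHAIN_APPROX_NONE)[0])
    rect=cv2.minAreaRect(c)
    P=np.array([ray(d,*p,0.012) for p in c[:,0].astype(float)])[:,:2]*1000
    rw=cv2.minAreaRect(P.astype(np.float32)); print(n,'plate mm',rw, cv2.boxPoints(rw).round().tolist())
    # red knob
    m=cv2.inRange(h,(0,150,60),(8,255,255))|cv2.inRange(h,(172,150,60),(180,255,255)); mm=np.zeros_like(m); mm[y0:y1,x0:x1]=m[y0:y1,x0:x1]
    ys,xs=np.nonzero(mm); print('red',xs.mean(),ys.mean(),xs.min(),xs.max(),ys.min(),ys.max(),len(xs),ray(d,xs.mean(),ys.mean(),.09))
    # brass
    bx=(325,150,360,180) if n=='scene0' else (178,222,204,243)
    x0,y0,x1,y1=bx
    m=cv2.inRange(h,(12,130,60),(30,255,255)); mm=np.zeros_like(m); mm[y0:y1,x0:x1]=m[y0:y1,x0:x1]
    ys,xs=np.nonzero(mm); print('brass',xs.mean(),ys.mean(),len(xs),ray(d,xs.mean(),ys.mean(),.025))
E
```

```text
scene0 plate mm ((516.6445922851562, -86.24546813964844), (114.86188507080078, 193.30181884765625), 10.21860408782959) [[443.0, -1.0], [477.0, -192.0], [590.0, -171.0], [556.0, 19.0]]
red 200.19607843137254 136.64705882352942 197 202 131 144 51 [ 0.4858593  -0.17654462  0.09      ]
brass 340.995670995671 163.995670995671 231 [0.47743715 0.18112463 0.025     ]
top0 plate mm ((509.2694091796875, -88.48092651367188), (116.67192840576172, 195.88401794433594), 9.977839469909668) [[435.0, -2.0], [469.0, -195.0], [584.0, -175.0], [550.0, 18.0]]
red 302.75 232.82142857142858 300 305 230 235 28 [ 0.48854397 -0.17674379  0.09      ]
brass 190.288 232.272 125 [0.47259721 0.18030552 0.025     ]
```

View pics/za.png

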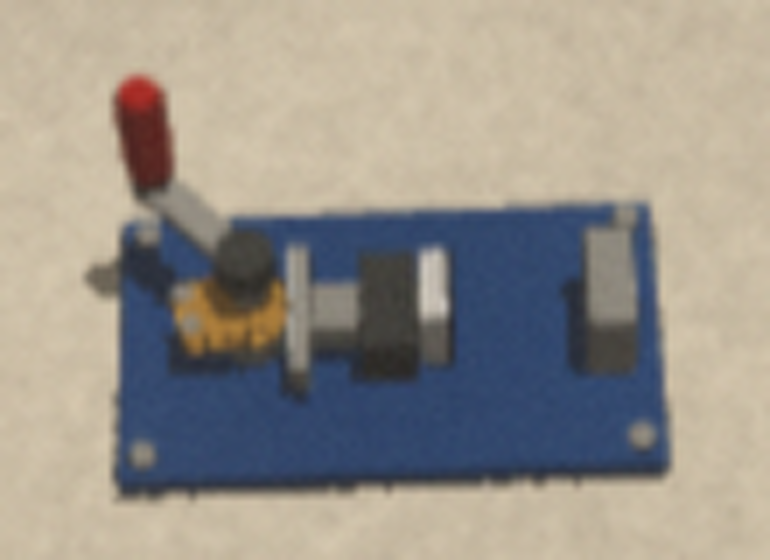

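View pics/zb.png

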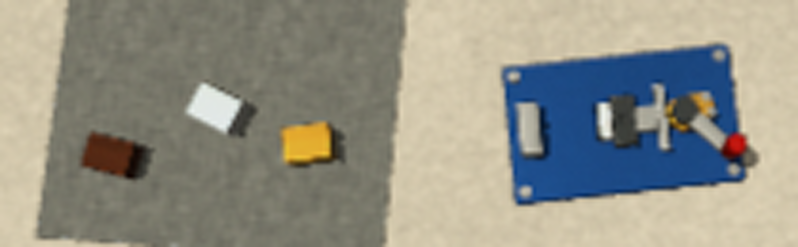

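Request:
servo_tool --deltas '[{"slide":[-0.94,0.72,-0.06],"spin":0},{"slide":[-0.94,0.72,-0.06],"spin":0},{"slide":[-0.94,0.72,-0.06],"spin":0},{"slide":[-0.94,0.72,-0.06],"spin":0},{"slide":[-0.94,0.72,-0.06],"spin":0},{"slide":[-0.94,0.72,-0.06],"spin":0},{"slide":[-0.94,0.72,-0.06],"spin":0},{"slide":[-0.94,0.72,-0.06],"spin":0},{"slide":[-0.94,0.72,-0.06],"spin":0},{"slide":[-0.94,0.72,-0.06],"spin":0}]'

```text
time_s: 1.15
tcp_pos: [0.3444, -0.3619, 0.2329]
ee_rot: [[-0.969, -0.248, -0.005], [-0.248, 0.969, 0.009], [0.003, 0.01, -1.0]]
wrist_force: [-0.5, 0.5, 0.3]
gripper_width: 0.999
```

Request:
servo_tool --deltas '[{"slide":[-0.94,0.72,0],"spin":0},{"slide":[-0.94,0.72,0],"spin":0},{"slide":[-0.94,0.72,0],"spin":0},{"slide":[-0.94,0.72,0],"spin":0},{"slide":[-0.94,0.72,0],"spin":0},{"slide":[-0.94,0.72,0],"spin":0},{"slide":[-0.94,0.72,0],"spin":0},{"slide":[-0.94,0.72,0],"spin":0},{"slide":[0,0,0],"spin":-1},{"slide":[0,0,0],"spin":-1}]'

```text
time_s: 2.15
tcp_pos: [0.4963, -0.163, 0.2319]
ee_rot: [[-0.856, -0.518, -0.008], [-0.518, 0.856, 0.011], [0.001, 0.013, -1.0]]
wrist_force: [0.9, 0.3, -0.3]
gripper_width: 0.998
```

Request:
servo_tool --deltas '[{"slide":[0,0,0],"spin":-1},{"slide":[0,0,0],"spin":-1},{"slide":[0,0,0],"spin":-1},{"slide":[0,0,0],"spin":-1},{"slide":[0,0,0],"spin":-1},{"slide":[0,0,0],"spin":-1},{"slide":[0,0,0],"spin":-1},{"slide":[0,0,0],"spin":-1},{"slide":[0,0,0],"spin":-1},{"slide":[0,0,0],"spin":-0.8}]'

```text
time_s: 3.15
tcp_pos: [0.4942, -0.1614, 0.2284]
ee_rot: [[0.391, -0.92, -0.016], [-0.92, -0.391, 0.013], [-0.018, 0.009, -1.0]]
wrist_force: [-0.3, 0.1, -0.3]
gripper_width: 0.993
```

```bash
python3 - <<'E'
from h import *
d=cap('wrist','w1.png'); s=sense(); print(s['tcp_pos'],s['ee_rot'].round(3),s['joints'].round(1))
E
```

```text
[ 0.49415566 -0.16134619  0.22830991] [[ 0.394 -0.919 -0.016]
 [-0.919 -0.394  0.013]
 [-0.018  0.009 -1.   ]] [ -0.6  12.1 -12.6  -0.8 -66.2  24.1]
```

View pics/w1.png

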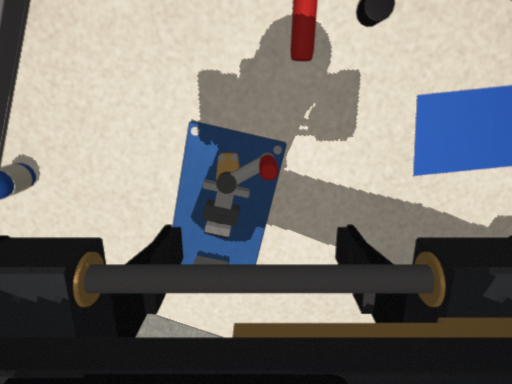

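Request:
servo_tool --deltas '[{"slide":[-0.84,-0.57,0],"spin":0},{"slide":[-0.84,-0.57,0],"spin":0},{"slide":[-0.84,-0.57,0],"spin":0},{"slide":[-0.84,-0.57,0],"spin":0},{"slide":[0,0,0],"spin":1},{"slide":[0,0,0],"spin":0.6},{"slide":[0,0,0],"spin":0}]'

```text
time_s: 3.9
tcp_pos: [0.5134, -0.0579, 0.2276]
ee_rot: [[0.156, -0.988, -0.019], [-0.988, -0.157, 0.013], [-0.016, 0.017, -1.0]]
wrist_force: [0.6, -1.6, 0.4]
gripper_width: 1.001
```

```bash
python3 - <<'E'
from h import *
d=cap('wrist','w2.png'); s=sense(); print(s['tcp_pos'],s['ee_rot'].round(3),s['joints'].round(1))
E
```

```text
[ 0.51331715 -0.05798288  0.22755525] [[ 0.158 -0.987 -0.019]
 [-0.987 -0.158  0.013]
 [-0.016  0.017 -1.   ]] [ 11.   11.9 -12.9  -1.  -66.2  -1.5]
```

View pics/w2.png

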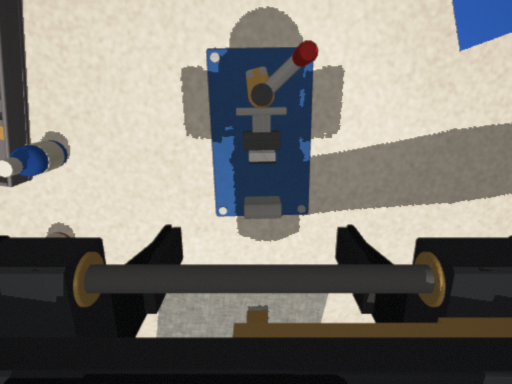

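```bash
python3 - <<'E'
from h import *
d=ld('w2'); f=d['frame']; h=cv2.cvtColor(f,cv2.COLOR_RGB2HSV)
m=cv2.inRange(h,(100,110,35),(128,255,255)); mm=np.zeros_like(m); mm[40:225,195:325]=m[40:225,195:325]
c=np.vstack(cv2.findContours(mm,cv2.RETR_EXTERNAL,cv2.CHAIN_APPROX_NONE)[0])
hull=cv2.convexHull(c); q=cv2.approxPolyDP(hull,6,True)[:,0]; print(q.tolist())
for z in (0.0,.012): print(z,[(ray(d,*p.astype(float),z)[:2]*1000).round(0).tolist() for p in q])
P=np.array([ray(d,*p,0.012) for p in hull[:,0].astype(float)])[:,:2]*1000
print(cv2.minAreaRect(P.astype(np.float32)))
m=cv2.inRange(h,(0,150,50),(8,255,255))|cv2.inRange(h,(172,150,50),(180,255,255)); m[:40]=0;m[70:]=0
ys,xs=np.nonzero(m);print(xs.min(),xs.max(),ys.min(),ys.max()); 
b=f[30:230,190:340]; cv2.imwrite('pics/zc.png',cv2.resize(cv2.cvtColor(b,cv2.COLOR_RGB2BGR),None,fx=3,fy=3,interpolation=cv2.INTER_CUBIC))
E
```

```text
[[294, 48], [312, 63], [307, 212], [218, 215], [207, 50]]
0.0 [[490.0, -192.0], [467.0, -179.0], [435.0, 2.0], [552.0, 25.0], [588.0, -174.0]]
0.012 [[492.0, -190.0], [469.0, -178.0], [438.0, -2.0], [551.0, 20.0], [586.0, -172.0]]
((512.0731201171875, -86.6676025390625), (117.5216064453125, 197.43617248535156), 9.897920608520508)
293 317 41 65
```

View pics/zc.png

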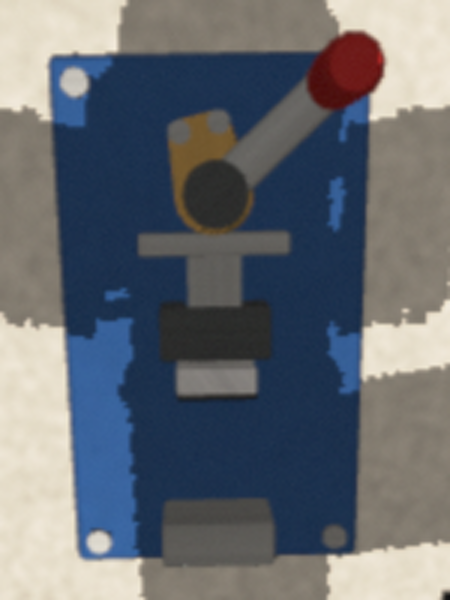

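```bash
python3 - <<'E'
from h import *
d=ld('w2'); c=np.array([.512,-.087]); a=np.radians(9.9); R=np.array([[np.cos(a),-np.sin(a)],[np.sin(a),np.cos(a)]])
for n,u,v,z in [('bs low L',245,197,.012),('bs low R',280,197,.012),('bs top L',244,205,.046),('bs top R',281,205,.046),('bs back',262,218,.046),('knobtop',308.3,50.7,.112),('jaw',262,162,.044),('cap',261.7,94.3,.07)]:
    p=ray(d,u,v,z)[:2]; print(n,p.round(4),(R.T@(p-c)*1000).round(1))
k=ray(d,308.3,50.7,.112)[:2]; sh=c+R@[0,-.05]; nest=c+R@[0,.052]; print('shaft',sh,'nest',nest,'arm',np.linalg.norm(k-sh),np.degrees(np.arctan2(*(k-sh)[::-1])))
# knob via triangulation top/scene
E
```

```text
bs low L [ 0.52   -0.0099] [21.1 74.6]
bs low R [ 0.4761 -0.0166] [-23.3  75.5]
bs top L [ 0.5205 -0.0113] [21.4 73.1]
bs top R [ 0.4779 -0.0178] [-21.7  74. ]
bs back [0.4972 0.0016] [ 0.6 89.8]
knobtop [ 0.4894 -0.1753] [-37.5 -83.1]
jaw [ 0.5078 -0.0643] [-0.2 23. ]
cap [ 0.5204 -0.1358] [ -0.1 -49.6]
shaft [ 0.52059646 -0.13625547] nest [ 0.50305969 -0.03577432] arm 0.049963903139851974 -128.66680987998987
```

Request:
servo_tool --deltas '[{"slide":[-0.97,0,0],"spin":0},{"slide":[-0.97,0,0],"spin":0},{"slide":[-0.97,0,0],"spin":0},{"slide":[-0.97,0,0],"spin":0},{"slide":[-0.97,0,0],"spin":0},{"slide":[-0.97,0,0],"spin":0},{"slide":[-0.97,0,0],"spin":0},{"slide":[-0.97,0,0],"spin":0},{"slide":[-0.97,0,0],"spin":0},{"slide":[-0.9,0,0],"spin":0}]'

```text
time_s: 4.95
tcp_pos: [0.4736, 0.1833, 0.2307]
ee_rot: [[0.156, -0.987, -0.021], [-0.988, -0.157, 0.013], [-0.016, 0.019, -1.0]]
wrist_force: [0.2, 0.1, 0.4]
gripper_width: 0.999
```

```bash
python3 - <<'E'
from h import *
d=cap('wrist','w3.png'); s=sense(); print(s['tcp_pos'],s['ee_rot'].round(3),s['joints'].round(1))
f=d['frame']; h=cv2.cvtColor(f,cv2.COLOR_RGB2HSV)
m=cv2.inRange(h,(12,130,50),(30,255,255)); m[235:]=0
n,l,st,ce=cv2.connectedComponentsWithStats(m); 
for i in range(1,n):
    if st[i,4]>150: print(st[i],ce[i])
E
```

```text
[0.47373249 0.18577724 0.23073091] [[ 0.158 -0.987 -0.02 ]
 [-0.987 -0.159  0.014]
 [-0.017  0.017 -1.   ]] [ 38.9  10.7 -13.7  -1.5 -65.9 -29.1]
[  0  25  21  39 568] [ 9.30457746 45.2693662 ]
[243 143  26  38 904] [255.56415929 161.51659292]
```

View pics/w3.png

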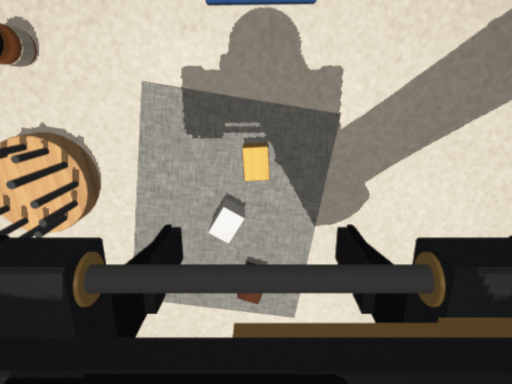

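```bash
python3 - <<'E'
from h import *
d=ld('w3'); f=d['frame']; h=cv2.cvtColor(f,cv2.COLOR_RGB2HSV)
b=f[125:250,195:310]; cv2.imwrite('pics/zd.png',cv2.resize(cv2.cvtColor(b,cv2.COLOR_RGB2BGR),None,fx=5,fy=4.8*5/4.8,interpolation=cv2.INTER_CUBIC))
print(h[140:185:3,255].tolist())
for V in (120,160,200):
    m=cv2.inRange(h,(12,130,V),(30,255,255)); mm=np.zeros_like(m); mm[135:190,235:280]=m[135:190,235:280]
    c=np.vstack(cv2.findContours(mm,cv2.RETR_EXTERNAL,cv2.CHAIN_APPROX_NONE)[0])
    P=np.array([ray(d,*p,0.036) for p in c[:,0].astype(float)])[:,:2]*1000
    print(V,cv2.minAreaRect(P.astype(np.float32)), cv2.minAreaRect(c))
m=cv2.inRange(h,(0,0,170),(180,40,255)); mm=np.zeros_like(m); mm[195:250,200:250]=m[195:250,200:250]
c=np.vstack(cv2.findContours(mm,cv2.RETR_EXTERNAL,cv2.CHAIN_APPROX_NONE)[0])
P=np.array([ray(d,*p,0.036) for p in c[:,0].astype(float)])[:,:2]*1000
print('alu',cv2.minAreaRect(P.astype(np.float32)))
E
```

```text
[[20, 18, 83], [18, 123, 87], [18, 152, 109], [22, 140, 244], [22, 141, 244], [23, 141, 244], [23, 141, 244], [22, 141, 244], [22, 141, 245], [22, 141, 244], [23, 142, 244], [22, 141, 245], [22, 142, 244], [21, 142, 240], [24, 25, 156]]
120 ((474.1764831542969, 181.5971221923828), (28.86971092224121, 39.578609466552734), 11.944096565246582) ((255.61207580566406, 162.90518188476562), (33.471553802490234, 24.956859588623047), 86.633544921875)
160 ((474.1086120605469, 181.91802978515625), (28.86971092224121, 38.92257308959961), 11.944096565246582) ((255.62759399414062, 163.16897583007812), (32.94305419921875, 24.956859588623047), 86.633544921875)
200 ((474.1598815917969, 182.13449096679688), (28.64328956604004, 38.44890594482422), 12.211424827575684) ((255.52239990234375, 163.38104248046875), (32.53200149536133, 24.721973419189453), 86.633544921875)
alu ((498.31219482421875, 264.39959716796875), (40.42977523803711, 30.571754455566406), 67.77013397216797)
```

View pics/zd.png

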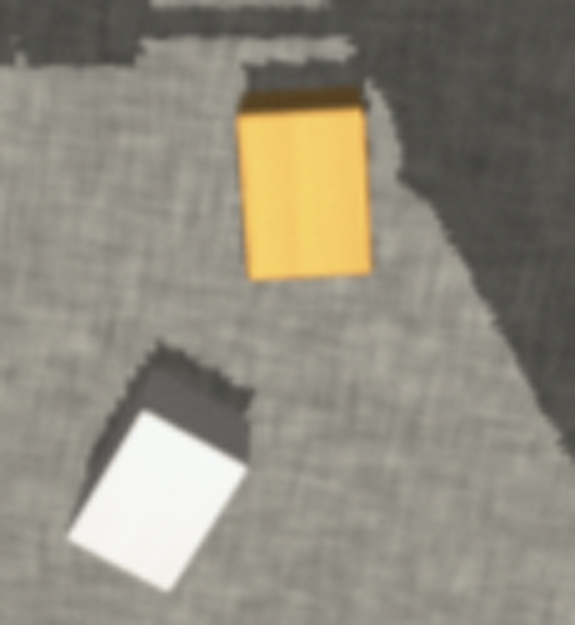

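Request:
servo_tool --deltas '[{"slide":[0.04,-0.02,0.5],"spin":-0.37},{"slide":[0.04,-0.02,1],"spin":0},{"slide":[0.04,-0.02,1],"spin":0},{"slide":[0.04,-0.02,1],"spin":0},{"slide":[0.04,-0.02,1],"spin":0},{"slide":[0.04,-0.02,1],"spin":0},{"slide":[0.04,-0.02,1],"spin":0},{"slide":[0.02,-0.02,0.5],"spin":0},{"slide":[0,0,0],"spin":0}]'

```text
time_s: 5.9
tcp_pos: [0.4782, 0.1814, 0.0508]
ee_rot: [[0.219, -0.976, -0.015], [-0.976, -0.219, 0.016], [-0.019, 0.012, -1.0]]
wrist_force: [-0.5, -0.5, 0.1]
gripper_width: 0.997
```

```bash
cat >> h.py <<'E'
def to(p,yaw=None):
    s=sense(); R=s['ee_rot']; d=R.T@(np.array(p)-s['tcp_pos'])/.025
    print('tcp',s['tcp_pos'].round(4),'yaw_y',np.degrees(np.arctan2(-R[1,1],-R[0,1])).round(2),'tilt',R[:,2].round(3),'w',round(s['gripper_width'],3),'F',s['wrist_force'].round(1),'t',round(s['time_s'],2),'j6',s['joints'][5].round(1)); print('units',d.round(2))
E
python3 -c "
from h import *
to([.474,.182,.008])"
```

```text
tcp [0.4782 0.1814 0.0508] yaw_y 12.65 tilt [-0.015  0.016 -1.   ] w 0.997 F [-0.5 -0.5  0.1] t 5.9 j6 -24.0
units [-0.03  0.14  1.71]
```

Request:
servo_tool --deltas '[{"slide":[-0.02,0.07,0.85],"spin":0},{"slide":[-0.02,0.07,0.8],"spin":0},{"slide":[0,0,0],"spin":0}]'

```text
time_s: 6.2
tcp_pos: [0.476, 0.1827, 0.0107]
ee_rot: [[0.22, -0.975, -0.012], [-0.975, -0.22, 0.018], [-0.02, 0.007, -1.0]]
wrist_force: [-0.2, 0.2, 0.1]
gripper_width: 1.002
```

```bash
python3 -c "
from h import *
to([.474,.182,.008])
cap('wrist','w4.png')"
```

```text
tcp [0.476  0.1827 0.0107] yaw_y 12.71 tilt [-0.012  0.018 -1.   ] w 1.002 F [-0.2  0.2  0.1] t 6.2 j6 -24.0
units [0.01 0.08 0.11]
```

View pics/w4.png

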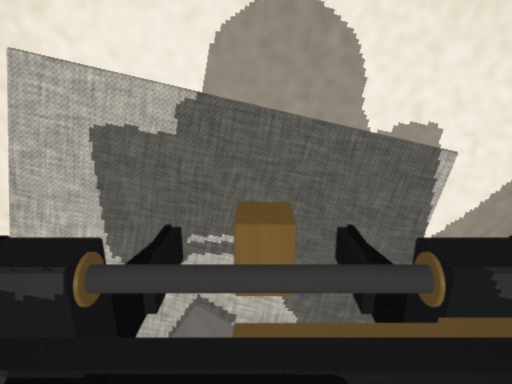

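Request:
servo_tool --deltas '[{"slide":[0,0.08,0.1],"spin":0},{"slide":[0,0,0],"spin":0},{"slide":[0,0,0],"spin":0},{"slide":[0,0,0],"spin":0},{"slide":[0,0,0],"spin":0},{"slide":[0,0,0],"spin":0},{"slide":[0,0,0],"spin":0},{"slide":[0,0,0],"spin":0}]' --gripper 255

```text
time_s: 7.05
tcp_pos: [0.4762, 0.1836, 0.0142]
ee_rot: [[0.221, -0.975, -0.006], [-0.975, -0.221, 0.023], [-0.023, 0.0, -1.0]]
wrist_force: [-5.6, -0.3, 3.6]
gripper_width: 0.354
```

Request:
servo_tool --deltas '[{"slide":[0,0,-0.6],"spin":0},{"slide":[0,0,-1],"spin":0},{"slide":[0,0,-1],"spin":0},{"slide":[0,0,-0.9],"spin":0},{"slide":[0,0,0],"spin":0}]'

```text
time_s: 7.55
tcp_pos: [0.4735, 0.1796, 0.0993]
ee_rot: [[0.219, -0.976, -0.015], [-0.976, -0.219, 0.018], [-0.021, 0.01, -1.0]]
wrist_force: [0.4, -0.4, -3.8]
gripper_width: 0.34
```

```bash
python3 -c "
from h import *
to([.503,-.036,.10])"
```

```text
tcp [0.4735 0.1796 0.0993] yaw_y 12.64 tilt [-0.015  0.018 -1.   ] w 0.34 F [ 0.4 -0.4 -3.8] t 7.55 j6 -24.5
units [ 8.67  0.74 -0.2 ]
```

Held (3.8 N weight, 0.34 opening ≈ 30 mm). Over to the nest, turning ~2.7° back.

Request:
servo_tool --deltas '[{"slide":[0.6,0.05,-0.02],"spin":0},{"slide":[0.95,0.07,-0.02],"spin":0},{"slide":[1,0.08,-0.02],"spin":0},{"slide":[1,0.08,-0.02],"spin":0},{"slide":[1,0.08,-0.02],"spin":0},{"slide":[1,0.08,-0.02],"spin":0},{"slide":[1,0.08,-0.02],"spin":0},{"slide":[1,0.08,-0.02],"spin":0},{"slide":[0.7,0.08,-0.02],"spin":0},{"slide":[0.3,0,0],"spin":0.33}]'

```text
time_s: 8.55
tcp_pos: [0.4919, -0.0476, 0.0815]
ee_rot: [[0.167, -0.985, -0.045], [-0.986, -0.167, 0.012], [-0.019, 0.043, -0.999]]
wrist_force: [-0.3, -0.3, -4.3]
gripper_width: 0.341
```

```bash
python3 -c "
from h import *
to([.503,-.036,.03]);cap('wrist','w5.png');cap('scene','s5.png')"
```

```text
tcp [ 0.4919 -0.0476  0.0815] yaw_y 9.64 tilt [-0.045  0.012 -0.999] w 0.341 F [-0.3 -0.3 -4.3] t 8.55 j6 -1.8
units [-0.34 -0.6   2.04]
```

View pics/w5.png

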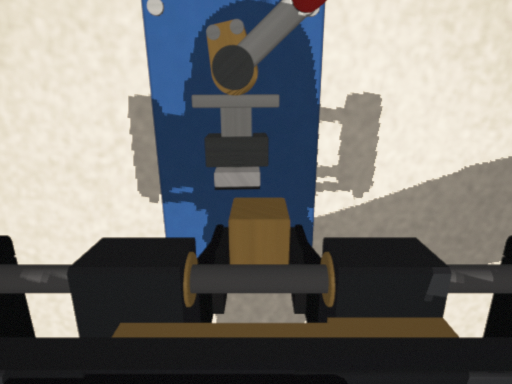

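Request:
servo_tool --deltas '[{"slide":[-0.34,-0.6,0],"spin":0},{"slide":[0,0,0],"spin":0},{"slide":[0,0,0],"spin":0}]'

```text
time_s: 8.95
tcp_pos: [0.5061, -0.0336, 0.0799]
ee_rot: [[0.169, -0.985, -0.046], [-0.985, -0.169, 0.012], [-0.02, 0.044, -0.999]]
wrist_force: [-0.2, -0.2, -3.9]
gripper_width: 0.341
```

```bash
python3 - <<'E'
from h import *
to([.503,-.036,.03]);d=cap('wrist','w6.png'); s=sense()
a=np.radians(9.9)
for n,p in [('nest12',[.503,-.036,.012]),('bs lowL',[.512-.072*np.sin(a)+.022*np.cos(a),-.087+.072*np.cos(a)+.022*np.sin(a),.012])]: print(n,proj(d,p))
E
```

```text
tcp [ 0.5061 -0.0336  0.0799] yaw_y 9.76 tilt [-0.046  0.012 -0.999] w 0.341 F [-0.2 -0.2 -3.9] t 8.95 j6 -2.8
units [0.11 0.05 2.  ]
nest12 [259.54420733 197.70259731]
bs lowL [231.61613365 222.37677408]
```

View pics/w6.png

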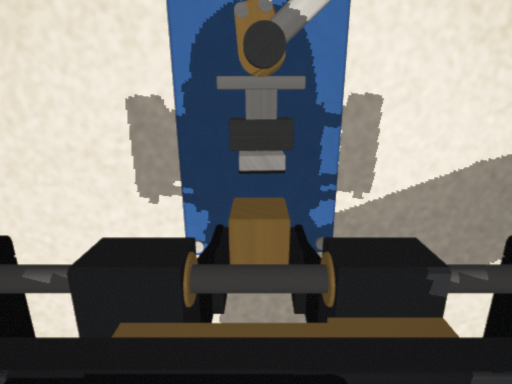

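Request:
servo_tool --deltas '[{"slide":[0.06,0.03,0.5],"spin":0},{"slide":[0.05,0.03,0.6],"spin":0},{"slide":[0,0,0.4],"spin":0},{"slide":[0,0,0],"spin":0}]'

```text
time_s: 9.4
tcp_pos: [0.5047, -0.0338, 0.0422]
ee_rot: [[0.173, -0.984, -0.042], [-0.985, -0.174, 0.012], [-0.019, 0.04, -0.999]]
wrist_force: [0.7, -0.4, -4.5]
gripper_width: 0.343
```

```bash
python3 - <<'E'
from h import *
to([.503,-.036,.024]);d=cap('scene','s6.png')
b=d['frame'][110:200,180:290]; cv2.imwrite('pics/z6.png',cv2.resize(cv2.cvtColor(b,cv2.COLOR_RGB2BGR),None,fx=6.5,fy=6.5,interpolation=cv2.INTER_CUBIC))
E
```

```text
tcp [ 0.5047 -0.0338  0.0422] yaw_y 10.01 tilt [-0.042  0.012 -0.999] w 0.343 F [ 0.7 -0.4 -4.5] t 9.4 j6 -2.3
units [0.09 0.06 0.73]
```

View pics/z6.png

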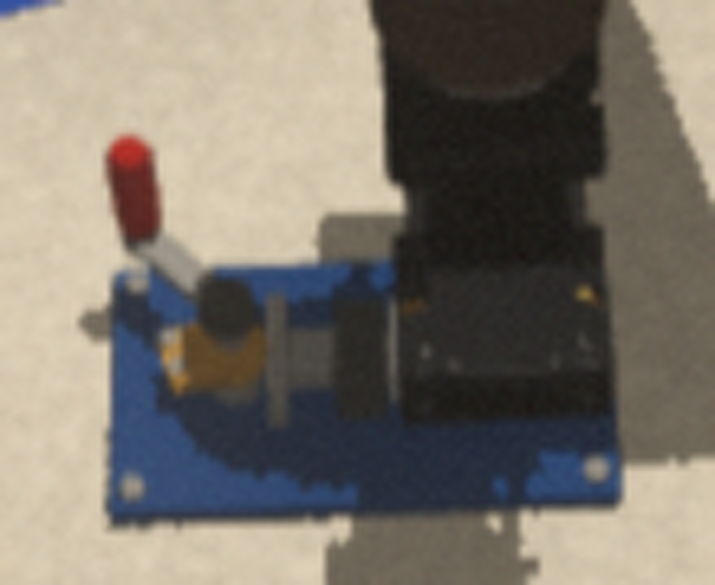

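Request:
servo_tool --deltas '[{"slide":[0.05,0.04,0.35],"spin":0},{"slide":[0.04,0.02,0.25],"spin":0},{"slide":[0,0,0.1],"spin":0}]'

```text
time_s: 9.75
tcp_pos: [0.5051, -0.0356, 0.0259]
ee_rot: [[0.174, -0.984, -0.037], [-0.984, -0.175, 0.013], [-0.019, 0.034, -0.999]]
wrist_force: [-0.8, 0.6, -3.0]
gripper_width: 0.339
```

```bash
python3 -c "
from h import *
to([.503,-.036,.024])"
```

```text
tcp [ 0.5051 -0.0356  0.0259] yaw_y 10.08 tilt [-0.037  0.013 -0.999] w 0.339 F [-0.8  0.6 -3. ] t 9.75 j6 -2.0
units [0.   0.08 0.08]
```

Request:
servo_tool --deltas '[{"slide":[0,0.06,0.1],"spin":0},{"slide":[0,0,0.06],"spin":0}]'

```text
time_s: 9.95
tcp_pos: [0.5048, -0.0358, 0.0247]
ee_rot: [[0.176, -0.984, -0.035], [-0.984, -0.177, 0.012], [-0.018, 0.032, -0.999]]
wrist_force: [-6.0, 1.6, 11.3]
gripper_width: 0.343
```

```bash
python3 -c "
from h import *
to([.503,-.036,.024])"
```

```text
tcp [ 0.5048 -0.0358  0.0247] yaw_y 10.19 tilt [-0.035  0.012 -0.999] w 0.343 F [-6.   1.6 11.3] t 9.95 j6 -2.0
units [-0.    0.07  0.03]
```

Request:
servo_tool --deltas '[{"slide":[0,0,-0.03],"spin":0},{"slide":[0,0,0],"spin":0},{"slide":[0,0,0],"spin":0},{"slide":[0,0,0],"spin":0},{"slide":[0,0,0],"spin":0},{"slide":[0,0,0],"spin":0}]' --gripper 0

```text
time_s: 10.55
tcp_pos: [0.5077, -0.0356, 0.0279]
ee_rot: [[0.178, -0.984, -0.028], [-0.984, -0.178, 0.013], [-0.017, 0.025, -1.0]]
wrist_force: [0.1, 1.2, -0.5]
gripper_width: 0.805
```

Request:
servo_tool --deltas '[{"slide":[0,0,-0.5],"spin":0},{"slide":[0,0,-1],"spin":0},{"slide":[0,0,-1],"spin":0},{"slide":[0,0,-1],"spin":0},{"slide":[0,0,-1],"spin":0},{"slide":[0,0,-1],"spin":0},{"slide":[0,0,-1],"spin":0},{"slide":[0,0,-0.5],"spin":0},{"slide":[0,0,0],"spin":0}]'

```text
time_s: 11.45
tcp_pos: [0.5119, -0.0384, 0.2079]
ee_rot: [[0.177, -0.984, -0.033], [-0.984, -0.178, 0.011], [-0.017, 0.03, -0.999]]
wrist_force: [-0.1, -0.3, 0.1]
gripper_width: 0.999
```

```bash
python3 - <<'E'
from h import *
to([.49,-.176,.15]);d=cap('wrist','w7.png')
E
```

```text
tcp [ 0.5119 -0.0384  0.2079] yaw_y 10.23 tilt [-0.033  0.011 -0.999] w 0.999 F [-0.1 -0.3  0.1] t 11.45 j6 -2.4
units [5.3  1.77 2.28]
```

View pics/w7.png

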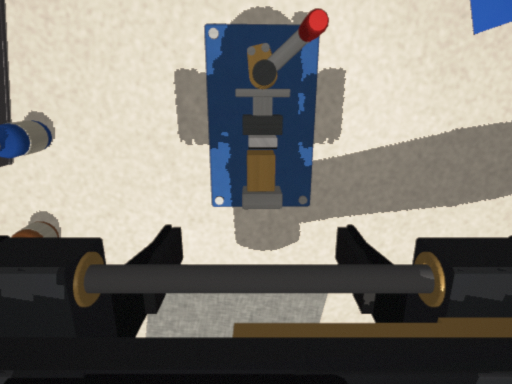

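```bash
python3 - <<'E'
from h import *
d=ld('w7'); f=d['frame']
b=f[0:215,190:340]; cv2.imwrite('pics/z7.png',cv2.resize(cv2.cvtColor(b,cv2.COLOR_RGB2BGR),None,fx=2.75,fy=2.75,interpolation=cv2.INTER_CUBIC))
c=np.array([.512,-.087]); a=np.radians(9.9); R=np.array([[np.cos(a),-np.sin(a)],[np.sin(a),np.cos(a)]])
h=cv2.cvtColor(f,cv2.COLOR_RGB2HSV)
m=cv2.inRange(h,(10,110,40),(30,255,255)); m[:140]=0; m[200:]=0; m[:,:230]=0;m[:,300:]=0
P=cv2.findContours(m,cv2.RETR_EXTERNAL,cv2.CHAIN_APPROX_NONE)[0]
P=np.vstack(P)[:,0].astype(float); L=np.array([R.T@(ray(d,*p,.046)[:2]-c) for p in P])*1000
print(L.min(0),L.max(0),cv2.minAreaRect(L.astype(np.float32)), h[150:195:4,262].tolist())
m=cv2.inRange(h,(0,150,50),(8,255,255))|cv2.inRange(h,(172,150,50),(180,255,255)); m[60:]=0; m[:,:280]=0
ys,xs=np.nonzero(m);print(xs.min(),xs.max(),ys.min(),ys.max())
E
```

```text
[-12.97734868  25.15880241] [16.17464118 68.71412168] ((1.550511360168457, 46.90766906738281), (43.548095703125, 29.14935874938965), 89.8626480102539) [[16, 109, 77], [18, 148, 86], [18, 153, 110], [18, 148, 112], [18, 150, 112], [19, 152, 109], [18, 154, 111], [18, 153, 112], [18, 155, 110], [18, 155, 110], [18, 149, 106], [24, 14, 88]]
299 327 9 40
```

View pics/z7.png

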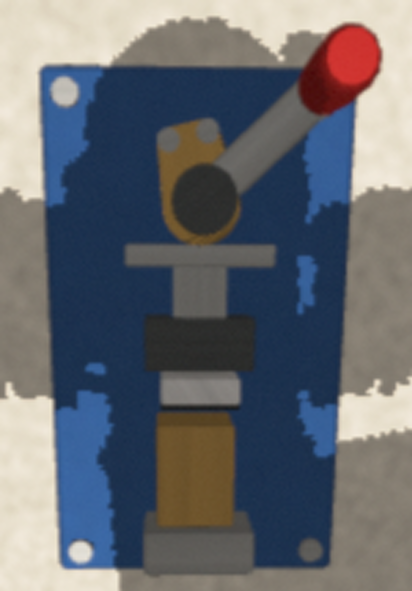

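```bash
python3 - <<'E'
from h import *
d=ld('w7')
c=np.array([.512,-.087]); a=np.radians(9.9); R=np.array([[np.cos(a),-np.sin(a)],[np.sin(a),np.cos(a)]])
for z in (.025,.03,.035,.04):
  p=[R.T@(ray(d,190+u/2.75,v/2.75,z)[:2]-c)*1000-[0,-50] for u,v in ((168,138),(207,130))]
  m=(p[0]+p[1])/2; print(z,p,[np.linalg.norm(q) for q in p],np.linalg.norm(p[0]-p[1]),np.degrees(np.arctan2(m[1],m[0])))
p=ray(d,190+352/2.75,55/2.75,.112)[:2]; sh=c+R@[0,-.05]; print(p,sh,np.linalg.norm(p-sh),np.degrees(np.arctan2(*(p-sh)[::-1])))
E
```

```text
0.025 [array([ 11.53258515, -22.50017213]), array([ -2.75641191, -25.33418161])] [np.float64(25.283557231013702), np.float64(25.48369212939167)] 14.567328059093906 -79.6035615273867
0.03 [array([ 11.56094794, -21.90042097]), array([ -2.5208192 , -24.69332949])] [np.float64(24.764570581177114), np.float64(24.821664943803157)] 14.356061573982808 -79.01988292650113
0.035 [array([ 11.58931074, -21.30066981]), array([ -2.28522649, -24.05247736])] [np.float64(24.249343448696425), np.float64(24.16079318566592)] 14.144795088871732 -78.40676434554015
0.04 [array([ 11.61767353, -20.70091865]), array([ -2.04963378, -23.41162524])] [np.float64(23.738120631637056), np.float64(23.50117432980532)] 13.933528603760655 -77.76207244226018
[ 0.48940865 -0.17523473] [ 0.52059646 -0.13625547] 0.049920558490745344 -128.66375330299937
```

Request:
servo_tool --deltas '[{"slide":[0.6,0.2,0.2],"spin":0},{"slide":[0.95,0.32,0.4],"spin":0},{"slide":[0.95,0.32,0.4],"spin":0},{"slide":[0.95,0.32,0.4],"spin":0},{"slide":[0.95,0.32,0.4],"spin":0},{"slide":[0.6,0.2,0.4],"spin":0},{"slide":[0,0,0],"spin":0},{"slide":[0,0,0],"spin":0}]'

```text
time_s: 12.3
tcp_pos: [0.4805, -0.176, 0.1373]
ee_rot: [[0.175, -0.983, -0.056], [-0.984, -0.176, 0.014], [-0.023, 0.052, -0.998]]
wrist_force: [0.6, -0.2, 0.3]
gripper_width: 1.0
```

```bash
python3 - <<'E'
from h import *
to([.4894,-.1753,.078]);d=cap('wrist','w8.png')
E
```

```text
tcp [ 0.4805 -0.176   0.1373] yaw_y 10.14 tilt [-0.056  0.014 -0.998] w 1.0 F [ 0.6 -0.2  0.3] t 12.3 j6 12.9
units [ 0.09 -0.48  2.35]
```

View pics/w8.png

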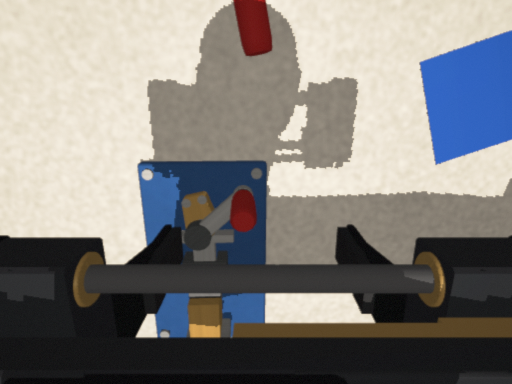

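Request:
servo_tool --deltas '[{"slide":[0.03,-0.3,0],"spin":0},{"slide":[0.03,-0.2,0.4],"spin":0},{"slide":[0,0,0.4],"spin":0},{"slide":[0,0,0],"spin":0}]'

```text
time_s: 12.75
tcp_pos: [0.4941, -0.1728, 0.1155]
ee_rot: [[0.178, -0.982, -0.054], [-0.984, -0.179, 0.014], [-0.023, 0.051, -0.998]]
wrist_force: [-0.5, 0.4, -0.2]
gripper_width: 1.005
```

```bash
python3 - <<'E'
from h import *
to([.4894,-.1753,.078]);d=cap('wrist','w9.png')
E
```

```text
tcp [ 0.4941 -0.1728  0.1155] yaw_y 10.34 tilt [-0.054  0.014 -0.998] w 1.005 F [-0.5  0.4 -0.2] t 12.75 j6 12.8
units [0.1  0.13 1.5 ]
```

View pics/w9.png

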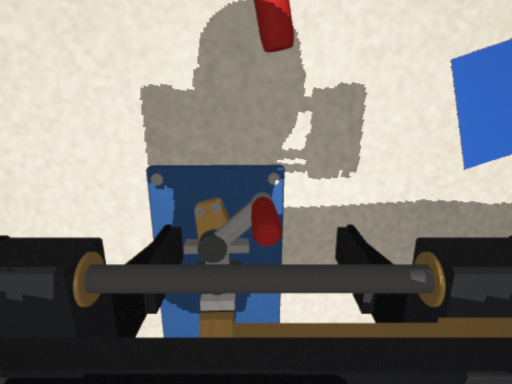

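Request:
servo_tool --deltas '[{"slide":[0.04,0.06,0.6],"spin":0},{"slide":[0.04,0.06,0.5],"spin":0},{"slide":[0.02,0.01,0.4],"spin":0},{"slide":[0,0,0],"spin":0}]'

```text
time_s: 13.2
tcp_pos: [0.4909, -0.175, 0.0784]
ee_rot: [[0.181, -0.982, -0.05], [-0.983, -0.182, 0.013], [-0.022, 0.047, -0.999]]
wrist_force: [-0.7, -1.0, -0.1]
gripper_width: 1.004
```

```bash
python3 - <<'E'
from h import *
to([.4894,-.1753,.078]);d=cap('wrist','w10.png')
print(proj(d,[.4894,-.1753,.112]),proj(d,[.4894,-.1753,.09]))
E
```

```text
tcp [ 0.4909 -0.175   0.0784] yaw_y 10.48 tilt [-0.05   0.013 -0.999] w 1.004 F [-0.7 -1.  -0.1] t 13.2 j6 13.2
units [0.   0.06 0.02]
[265.47454008 271.11311018] [262.74054748 248.62480372]
```

View pics/w10.png

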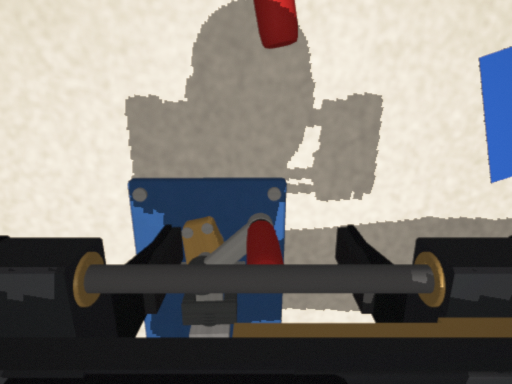

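Request:
servo_tool --deltas '[{"slide":[0,0.09,0],"spin":0},{"slide":[0,0,0],"spin":0},{"slide":[0,0,0],"spin":0},{"slide":[0,0,0],"spin":0},{"slide":[0,0,0],"spin":0}]' --gripper 180

```text
time_s: 13.75
tcp_pos: [0.491, -0.1757, 0.0816]
ee_rot: [[0.182, -0.982, -0.044], [-0.983, -0.183, 0.012], [-0.019, 0.041, -0.999]]
wrist_force: [-0.2, 0.1, -0.6]
gripper_width: 0.628
```

Request:
servo_tool --deltas '[{"slide":[0,0,0],"spin":0},{"slide":[0,0,0],"spin":0},{"slide":[0,0,0],"spin":0}]' --gripper 255

```text
time_s: 14.05
tcp_pos: [0.4912, -0.1757, 0.0819]
ee_rot: [[0.182, -0.982, -0.043], [-0.983, -0.183, 0.011], [-0.019, 0.04, -0.999]]
wrist_force: [0.1, 0.3, 1.2]
gripper_width: 0.352
```

```bash
python3 - <<'E'
from h import *
to([.4894,-.1753,.078])
E
```

```text
tcp [ 0.4912 -0.1757  0.0819] yaw_y 10.54 tilt [-0.043  0.011 -0.999] w 0.352 F [0.1 0.3 1.2] t 14.05 j6 13.2
units [-0.02  0.06  0.16]
```

Request:
servo_tool --deltas '[{"slide":[0,0.07,0.15],"spin":0},{"slide":[0,0,0.03],"spin":0},{"slide":[0,0,0.03],"spin":0},{"slide":[0,0,0.03],"spin":0}]'

```text
time_s: 14.45
tcp_pos: [0.4904, -0.1766, 0.077]
ee_rot: [[0.183, -0.982, -0.04], [-0.983, -0.184, 0.01], [-0.017, 0.038, -0.999]]
wrist_force: [-0.6, -0.7, 5.9]
gripper_width: 0.197
```

```bash
python3 - <<'E'
from h import *
to([.4894,-.1753,.078])
E
```

```text
tcp [ 0.4904 -0.1766  0.077 ] yaw_y 10.6 tilt [-0.04   0.01  -0.999] w 0.197 F [-0.6 -0.7  5.9] t 14.45 j6 13.3
units [-0.06  0.03 -0.04]
```

```bash
cat > wind.py <<'E'
from h import *
import sys
def plan(step,n,C=(.520,-.136),r=.0503,z=.078):
    s=sense(); R=s['ee_rot']; p=s['tcp_pos']; C=np.array(C); v=p[:2]-C; a=np.arctan2(v[1],v[0]); F=s['wrist_force']
    er=v/np.linalg.norm(v); et=np.array([-er[1],er[0]])
    print('t',round(s['time_s'],2),'ang',np.degrees(a).round(1),'turned',round(np.degrees(a)+126.8,1),'r',np.linalg.norm(v).round(4),'z',p[2].round(4),'Frad',(F[:2]@er).round(1),'Ftan',(F[:2]@et).round(1),'Fz',F[2].round(1),'w',round(s['gripper_width'],3),'tilt',R[:2,2].round(3),'yaw',np.degrees(np.arctan2(-R[1,1],-R[0,1])).round(1))
    q=p.copy()
    for i in range(n):
        b=a+np.radians(step)*(i+1); t=np.array([*(C+r*np.array([np.cos(b),np.sin(b)])),z if i==0 else q[2]])
        print((R.T@(t-q)/.025).round(2).tolist()); q=t
plan(float(sys.argv[1]),int(sys.argv[2]))
E
python3 wind.py 6 4
```

```text
t 14.45 ang -126.1 turned 0.7 r 0.0502 z 0.077 Frad 0.9 Ftan -0.1 Fz 5.9 w 0.197 tilt [-0.04  0.01] yaw 10.6
[0.15, -0.15, -0.05]
[0.13, -0.17, -0.01]
[0.11, -0.18, -0.01]
[0.09, -0.19, -0.01]
```

Request:
servo_tool --deltas '[{"slide":[0.15,-0.15,-0.05],"spin":0},{"slide":[0.13,-0.17,0],"spin":0},{"slide":[0.11,-0.18,0],"spin":0}]'

```text
time_s: 14.75
tcp_pos: [0.5041, -0.1839, 0.0772]
ee_rot: [[0.183, -0.982, -0.042], [-0.983, -0.183, 0.011], [-0.018, 0.039, -0.999]]
wrist_force: [-1.2, -0.9, 3.5]
gripper_width: 0.19
```

```bash
python3 wind.py 6 5
```

```text
t 14.75 ang -108.3 turned 18.5 r 0.0505 z 0.0772 Frad 1.2 Ftan -0.9 Fz 3.5 w 0.19 tilt [-0.042  0.011] yaw 10.6
[0.09, -0.19, -0.04]
[0.07, -0.2, -0.01]
[0.05, -0.2, -0.01]
[0.03, -0.21, -0.01]
[0.01, -0.21, -0.01]
```

Tracks the circle well with ~1 N; continuing.

Request:
servo_tool --deltas '[{"slide":[0.09,-0.19,-0.02],"spin":0},{"slide":[0.07,-0.2,0],"spin":0},{"slide":[0.05,-0.2,0],"spin":0},{"slide":[0.03,-0.21,0],"spin":0},{"slide":[0.01,-0.21,0],"spin":0}]'

```text
time_s: 15.25
tcp_pos: [0.5333, -0.1857, 0.0769]
ee_rot: [[0.182, -0.982, -0.041], [-0.983, -0.183, 0.011], [-0.018, 0.038, -0.999]]
wrist_force: [-0.7, 2.0, 3.1]
gripper_width: 0.194
```

```bash
python3 wind.py 6 5
```

```text
t 15.25 ang -75.0 turned 51.8 r 0.0515 z 0.0769 Frad -2.1 Ftan -0.1 Fz 3.1 w 0.194 tilt [-0.041  0.011] yaw 10.6
[-0.07, -0.2, -0.05]
[-0.05, -0.2, -0.01]
[-0.07, -0.2, -0.01]
[-0.09, -0.19, -0.01]
[-0.11, -0.18, -0.0]
```

Request:
servo_tool --deltas '[{"slide":[-0.07,-0.2,-0.02],"spin":0},{"slide":[-0.06,-0.2,0],"spin":0},{"slide":[-0.08,-0.2,0],"spin":0},{"slide":[-0.1,-0.18,0],"spin":0}]'

```text
time_s: 15.65
tcp_pos: [0.5532, -0.1744, 0.077]
ee_rot: [[0.183, -0.982, -0.04], [-0.983, -0.183, 0.01], [-0.017, 0.038, -0.999]]
wrist_force: [0.1, -0.3, 1.9]
gripper_width: 0.196
```

```bash
python3 wind.py 6 5
```

```text
t 15.65 ang -49.1 turned 77.7 r 0.0507 z 0.077 Frad 0.3 Ftan -0.1 Fz 1.9 w 0.196 tilt [-0.04  0.01] yaw 10.6
[-0.13, -0.17, -0.04]
[-0.13, -0.16, -0.0]
[-0.15, -0.15, -0.0]
[-0.16, -0.13, -0.0]
[-0.18, -0.11, -0.0]
```

Request:
servo_tool --deltas '[{"slide":[-0.13,-0.17,-0.02],"spin":0},{"slide":[-0.13,-0.16,0],"spin":0},{"slide":[-0.15,-0.15,0],"spin":0},{"slide":[-0.16,-0.13,0],"spin":0}]'

```text
time_s: 16.05
tcp_pos: [0.5657, -0.1575, 0.077]
ee_rot: [[0.183, -0.982, -0.043], [-0.983, -0.184, 0.008], [-0.016, 0.041, -0.999]]
wrist_force: [-2.3, -2.5, 1.8]
gripper_width: 0.198
```

```bash
python3 wind.py 5 4
```

```text
t 16.05 ang -25.2 turned 101.6 r 0.0505 z 0.077 Frad -1.0 Ftan -3.2 Fz 1.8 w 0.198 tilt [-0.043  0.008] yaw 10.6
[-0.15, -0.09, -0.04]
[-0.15, -0.08, -0.0]
[-0.16, -0.07, -0.0]
[-0.17, -0.06, 0.0]
```

Request:
servo_tool --deltas '[{"slide":[-0.16,-0.09,-0.02],"spin":0},{"slide":[-0.16,-0.08,0],"spin":0},{"slide":[-0.17,-0.07,0],"spin":0}]'

```text
time_s: 16.35
tcp_pos: [0.5695, -0.145, 0.0772]
ee_rot: [[0.183, -0.982, -0.044], [-0.983, -0.184, 0.006], [-0.013, 0.042, -0.999]]
wrist_force: [-0.7, -7.0, 0.6]
gripper_width: 0.194
```

```bash
python3 wind.py 5 4
```

```text
t 16.35 ang -10.3 turned 116.5 r 0.0503 z 0.0772 Frad 0.5 Ftan -7.1 Fz 0.6 w 0.194 tilt [-0.044  0.006] yaw 10.6
[-0.17, -0.06, -0.03]
[-0.17, -0.04, 0.0]
[-0.17, -0.03, 0.0]
[-0.18, -0.01, 0.0]
```

Request:
servo_tool --deltas '[{"slide":[-0.17,-0.06,-0.02],"spin":0},{"slide":[-0.17,-0.04,0],"spin":0},{"slide":[-0.17,-0.03,0],"spin":0}]'

```text
time_s: 16.65
tcp_pos: [0.5704, -0.1336, 0.0772]
ee_rot: [[0.183, -0.982, -0.044], [-0.983, -0.183, 0.002], [-0.01, 0.043, -0.999]]
wrist_force: [-1.1, -7.0, -0.1]
gripper_width: 0.197
```

```bash
python3 wind.py 5 4
```

```text
t 16.65 ang 2.7 turned 129.5 r 0.0504 z 0.0772 Frad -1.5 Ftan -7.0 Fz -0.1 w 0.197 tilt [-0.044  0.002] yaw 10.6
[-0.18, -0.01, -0.03]
[-0.18, -0.0, 0.0]
[-0.17, 0.01, 0.0]
[-0.17, 0.03, 0.0]
```

Request:
servo_tool --deltas '[{"slide":[-0.18,-0.01,-0.02],"spin":0},{"slide":[-0.18,0,0],"spin":0}]'

```text
time_s: 16.85
tcp_pos: [0.5694, -0.1258, 0.0772]
ee_rot: [[0.183, -0.982, -0.043], [-0.983, -0.183, -0.0], [-0.008, 0.043, -0.999]]
wrist_force: [0.3, -6.0, 0.1]
gripper_width: 0.196
```

```bash
python3 wind.py 5 4
```

```text
t 16.85 ang 11.6 turned 138.4 r 0.0504 z 0.0772 Frad -0.9 Ftan -6.0 Fz 0.1 w 0.196 tilt [-0.043 -0.   ] yaw 10.5
[-0.18, 0.02, -0.03]
[-0.17, 0.03, 0.0]
[-0.17, 0.04, 0.0]
[-0.17, 0.06, 0.0]
```

Request:
servo_tool --deltas '[{"slide":[-0.17,0.02,-0.02],"spin":0},{"slide":[-0.16,0.03,0],"spin":0}]'

```text
time_s: 17.05
tcp_pos: [0.5673, -0.1184, 0.0772]
ee_rot: [[0.182, -0.982, -0.042], [-0.983, -0.182, -0.001], [-0.007, 0.041, -0.999]]
wrist_force: [1.0, -5.3, 0.4]
gripper_width: 0.188
```

```bash
python3 wind.py 4 4
```

```text
t 17.05 ang 20.5 turned 147.3 r 0.0505 z 0.0772 Frad -0.9 Ftan -5.3 Fz 0.4 w 0.188 tilt [-0.042 -0.001] yaw 10.5
[-0.14, 0.04, -0.03]
[-0.14, 0.04, 0.0]
[-0.13, 0.05, 0.0]
[-0.13, 0.06, 0.0]
```

Load starting to fall; one row pair at a time now.

Request:
servo_tool --deltas '[{"slide":[-0.15,0.04,-0.02],"spin":0},{"slide":[-0.13,0.05,0],"spin":0}]'

```text
time_s: 17.25
tcp_pos: [0.5637, -0.1112, 0.0772]
ee_rot: [[0.182, -0.982, -0.041], [-0.983, -0.182, -0.001], [-0.007, 0.041, -0.999]]
wrist_force: [0.9, -2.3, 1.3]
gripper_width: 0.195
```

```bash
python3 wind.py 4 4
```

```text
t 17.25 ang 29.6 turned 156.4 r 0.0503 z 0.0772 Frad -0.3 Ftan -2.4 Fz 1.3 w 0.195 tilt [-0.041 -0.001] yaw 10.5
[-0.13, 0.05, -0.03]
[-0.13, 0.06, 0.0]
[-0.12, 0.07, 0.0]
[-0.12, 0.08, 0.0]
```

Request:
servo_tool --deltas '[{"slide":[-0.13,0.06,-0.02],"spin":0}]'

```text
time_s: 17.35
tcp_pos: [0.5613, -0.1075, 0.0774]
ee_rot: [[0.181, -0.983, -0.042], [-0.983, -0.181, 0.0], [-0.008, 0.041, -0.999]]
wrist_force: [-1.3, -1.8, -2.3]
gripper_width: 0.197
```

```bash
python3 wind.py 4 4
```

```text
t 17.35 ang 34.6 turned 161.4 r 0.0502 z 0.0774 Frad -2.1 Ftan -0.7 Fz -2.3 w 0.197 tilt [-0.042  0.   ] yaw 10.5
[-0.13, 0.06, -0.02]
[-0.12, 0.07, 0.0]
[-0.12, 0.08, 0.0]
[-0.11, 0.09, 0.0]
```

Request:
servo_tool --deltas '[{"slide":[-0.13,0.07,-0.01],"spin":0}]'

```text
time_s: 17.45
tcp_pos: [0.5587, -0.104, 0.0774]
ee_rot: [[0.181, -0.983, -0.042], [-0.983, -0.181, 0.001], [-0.008, 0.041, -0.999]]
wrist_force: [-0.5, -4.2, -1.6]
gripper_width: 0.191
```

```bash
python3 wind.py 4 4
```

```text
t 17.45 ang 39.6 turned 166.4 r 0.0502 z 0.0774 Frad -3.0 Ftan -2.9 Fz -1.6 w 0.191 tilt [-0.042  0.001] yaw 10.5
[-0.12, 0.07, -0.02]
[-0.11, 0.08, 0.0]
[-0.11, 0.09, 0.0]
[-0.1, 0.1, 0.0]
```

Request:
servo_tool --deltas '[{"slide":[0,0,0],"spin":0},{"slide":[0,0,0],"spin":0}]'

```text
time_s: 17.65
tcp_pos: [0.5581, -0.1032, 0.0773]
ee_rot: [[0.182, -0.982, -0.043], [-0.983, -0.182, 0.001], [-0.009, 0.042, -0.999]]
wrist_force: [0.8, -3.4, -1.0]
gripper_width: 0.196
```

```bash
python3 wind.py 4 4; sleep 0; python3 wind.py 4 1; python3 - <<'E'
from h import *
d=cap('wrist','w11.png')
E
```

```text
t 17.65 ang 40.7 turned 167.5 r 0.0502 z 0.0773 Frad -1.6 Ftan -3.1 Fz -1.0 w 0.196 tilt [-0.043  0.001] yaw 10.5
[-0.12, 0.07, -0.02]
[-0.11, 0.08, 0.0]
[-0.11, 0.09, 0.0]
[-0.1, 0.1, 0.01]
t 17.65 ang 40.7 turned 167.5 r 0.0502 z 0.0773 Frad -1.6 Ftan -3.1 Fz -1.0 w 0.196 tilt [-0.043  0.001] yaw 10.5
[-0.12, 0.07, -0.02]
```

View pics/w11.png

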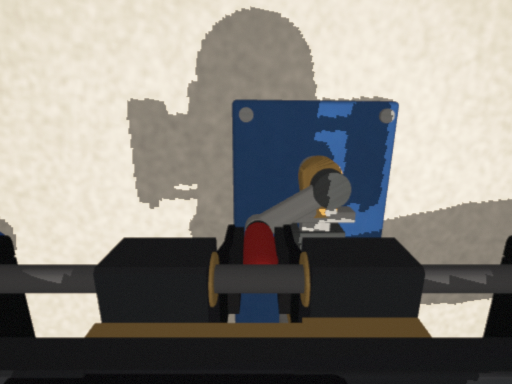

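```bash
python3 - <<'E'
from h import *
import subprocess
for n in ('scene','top','scene'):
    d=cap(n,n+'12.png'); s=sense(); print(s['wrist_force'].round(1), s['tcp_pos'].round(4))
d=ld('scene12')
b=d['frame'][110:200,180:290]; cv2.imwrite('pics/z12.png',cv2.resize(cv2.cvtColor(b,cv2.COLOR_RGB2BGR),None,fx=6.5,fy=6.5,interpolation=cv2.INTER_CUBIC))
b=ld('w11')['frame'][95:250,225:410]; cv2.imwrite('pics/z11.png',cv2.resize(cv2.cvtColor(b,cv2.COLOR_RGB2BGR),None,fx=3.8,fy=3.8,interpolation=cv2.INTER_CUBIC))
E
python3 wind.py 4 1
```

```text
[-0.3 -1.8 -1.3] [ 0.5582 -0.1034  0.0774]
[ 0.2 -2.3 -0.7] [ 0.5581 -0.1035  0.0773]
[-0.6 -2.3 -1.8] [ 0.5582 -0.1035  0.0773]
t 17.85 ang 40.4 turned 167.2 r 0.0501 z 0.0773 Frad -1.9 Ftan -1.3 Fz -1.8 w 0.188 tilt [-0.043  0.001] yaw 10.5
[-0.12, 0.07, -0.02]
```

View pics/z11.png

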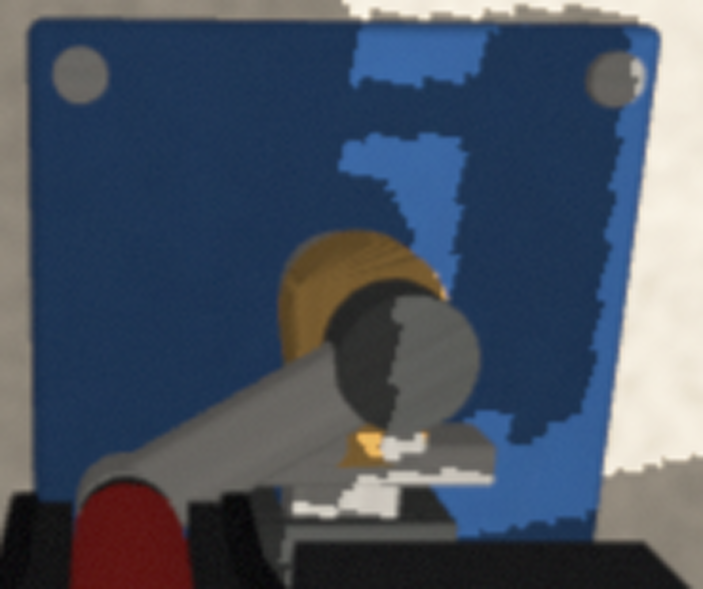

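View pics/z12.png

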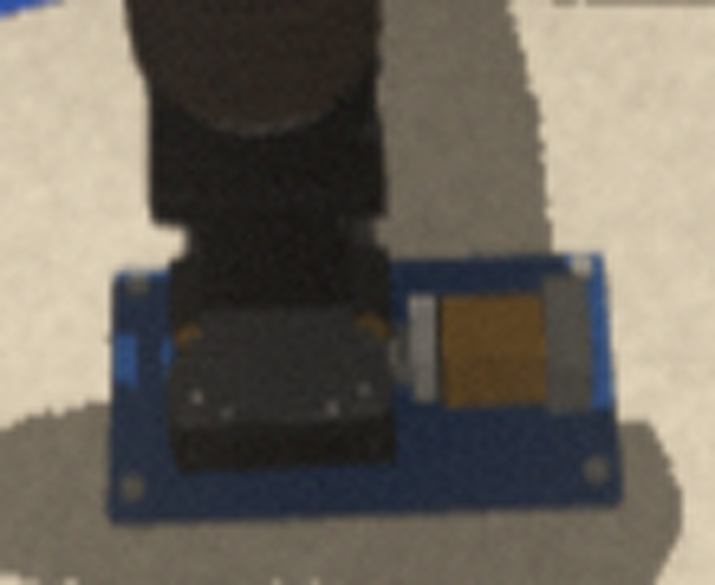

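Request:
servo_tool --deltas '[{"slide":[-0.09,0.06,0],"spin":0},{"slide":[0,0,0],"spin":0}]'

```text
time_s: 18.05
tcp_pos: [0.5569, -0.102, 0.0775]
ee_rot: [[0.181, -0.983, -0.041], [-0.983, -0.181, 0.0], [-0.008, 0.041, -0.999]]
wrist_force: [-0.8, -2.8, -1.5]
gripper_width: 0.194
```

```bash
for i in 1 2 3; do python3 -c "
from h import *
optics.capture('top')"; python3 wind.py 4 0; done
```

```text
t 18.1 ang 42.7 turned 169.5 r 0.0501 z 0.0775 Frad -2.0 Ftan -1.5 Fz -0.4 w 0.194 tilt [-0.042  0.001] yaw 10.5
t 18.15 ang 42.8 turned 169.6 r 0.0502 z 0.0775 Frad -1.8 Ftan -2.7 Fz -2.1 w 0.19 tilt [-0.042  0.001] yaw 10.5
t 18.2 ang 42.7 turned 169.5 r 0.0502 z 0.0775 Frad -1.6 Ftan -2.3 Fz -1.6 w 0.195 tilt [-0.042  0.001] yaw 10.5
```

Request:
servo_tool --deltas '[{"slide":[0.12,-0.08,0],"spin":0},{"slide":[0.06,-0.04,0],"spin":0},{"slide":[0,0,0],"spin":0}]'

```text
time_s: 18.5
tcp_pos: [0.5596, -0.1051, 0.0773]
ee_rot: [[0.181, -0.983, -0.045], [-0.983, -0.181, 0.002], [-0.01, 0.044, -0.999]]
wrist_force: [-1.2, -0.2, -0.4]
gripper_width: 0.191
```

```bash
for i in 1 2 3; do python3 -c "
from h import *
optics.capture('top')"; python3 wind.py 4 0; done
```

```text
t 18.55 ang 37.9 turned 164.7 r 0.0503 z 0.0772 Frad -1.8 Ftan 0.6 Fz 0.1 w 0.19 tilt [-0.045  0.002] yaw 10.4
t 18.6 ang 37.9 turned 164.7 r 0.0502 z 0.0772 Frad -1.4 Ftan 0.3 Fz -0.4 w 0.194 tilt [-0.044  0.002] yaw 10.4
t 18.65 ang 37.9 turned 164.7 r 0.0502 z 0.0772 Frad -2.8 Ftan -0.2 Fz 0.2 w 0.2 tilt [-0.044  0.002] yaw 10.4
```

Request:
servo_tool --deltas '[{"slide":[0.12,-0.07,0],"spin":0},{"slide":[0,0,0],"spin":0},{"slide":[0,0,0],"spin":0}]'

```text
time_s: 18.95
tcp_pos: [0.5612, -0.1072, 0.0771]
ee_rot: [[0.181, -0.982, -0.046], [-0.983, -0.181, 0.003], [-0.011, 0.045, -0.999]]
wrist_force: [-2.0, -0.4, 0.3]
gripper_width: 0.192
```

```bash
for i in 1 2 3; do python3 -c "
from h import *
optics.capture('top')"; python3 wind.py 4 0; done
```

```text
t 19.0 ang 35.0 turned 161.8 r 0.0503 z 0.0772 Frad -0.8 Ftan 2.1 Fz 1.2 w 0.196 tilt [-0.046  0.003] yaw 10.4
t 19.05 ang 35.0 turned 161.8 r 0.0503 z 0.0772 Frad -1.1 Ftan 1.1 Fz 0.6 w 0.191 tilt [-0.046  0.003] yaw 10.5
t 19.1 ang 35.0 turned 161.8 r 0.0502 z 0.0772 Frad -1.1 Ftan 1.3 Fz 1.4 w 0.192 tilt [-0.046  0.003] yaw 10.4
```

Load reversed (+1.5 N at 162°, −2.3 N at 169.5°): the detent is stable, near 165°. I go back to its middle, then let go.

Request:
servo_tool --deltas '[{"slide":[-0.07,0.05,0],"spin":0},{"slide":[0,0,0],"spin":0}]'

```text
time_s: 19.3
tcp_pos: [0.5601, -0.1058, 0.0772]
ee_rot: [[0.181, -0.982, -0.045], [-0.983, -0.181, 0.003], [-0.011, 0.044, -0.999]]
wrist_force: [-2.7, 0.2, -0.1]
gripper_width: 0.196
```

Request:
servo_tool --deltas '[{"slide":[0,0,0],"spin":0},{"slide":[0,0,0],"spin":0},{"slide":[0,0,0],"spin":0},{"slide":[0,0,0],"spin":0},{"slide":[0,0,0],"spin":0},{"slide":[0,0,0],"spin":0}]' --gripper 0

```text
time_s: 19.9
tcp_pos: [0.5623, -0.1057, 0.0779]
ee_rot: [[0.182, -0.982, -0.04], [-0.983, -0.182, 0.002], [-0.009, 0.039, -0.999]]
wrist_force: [0.2, -0.3, 0.5]
gripper_width: 0.652
```

Request:
servo_tool --deltas '[{"slide":[0,0,-0.5],"spin":0},{"slide":[0,0,-1],"spin":0},{"slide":[0,0,-1],"spin":0},{"slide":[0,0,-1],"spin":0},{"slide":[-0.5,0,-1],"spin":0},{"slide":[-1,0,-0.5],"spin":0},{"slide":[-1,0,0],"spin":0},{"slide":[-0.5,0,0],"spin":0},{"slide":[0,0,0],"spin":0}]'

```text
time_s: 20.8
tcp_pos: [0.555, -0.0311, 0.2165]
ee_rot: [[0.181, -0.983, -0.032], [-0.983, -0.181, 0.002], [-0.008, 0.032, -0.999]]
wrist_force: [-0.1, -0.1, -0.5]
gripper_width: 0.999
```

```bash
python3 - <<'E'
from h import *
to([.5,0,.2]);d=cap('wrist','w13.png'); cap('top','t13.png')
E
```

```text
tcp [ 0.555  -0.0311  0.2165] yaw_y 10.44 tilt [-0.032  0.002 -0.999] w 0.999 F [-0.1 -0.1 -0.5] t 20.8 j6 -2.5
units [-1.61  1.92  0.73]
```

View pics/w13.png

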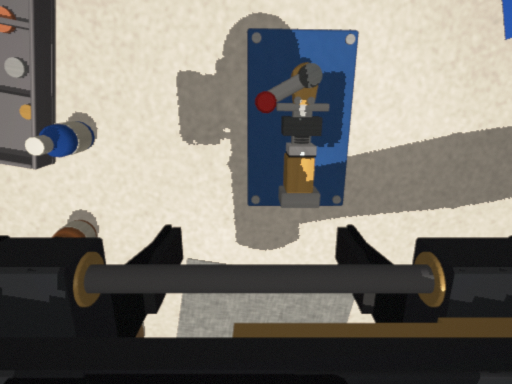

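```bash
python3 - <<'E'
from h import *
c=np.array([.512,-.087]); a=np.radians(9.9); R=np.array([[np.cos(a),-np.sin(a)],[np.sin(a),np.cos(a)]]); sh=c+R@[0,-.05]
for n in ('w13','w14'):
    if n=='w14': cap('wrist','w14.png')
    d=ld(n); f=d['frame']; h=cv2.cvtColor(f,cv2.COLOR_RGB2HSV)
    m=cv2.inRange(h,(0,150,150),(8,255,255))|cv2.inRange(h,(172,150,150),(180,255,255)); m[130:]=0; m[:,:240]=0; m[:,300:]=0
    ys,xs=np.nonzero(m); p=ray(d,xs.mean(),ys.mean(),.112)[:2]
    print(n,xs.mean(),ys.mean(),p,np.linalg.norm(p-sh),np.degrees(np.arctan2(*(p-sh)[::-1])))
    m=cv2.inRange(h,(10,110,40),(30,255,255)); m[:145]=0; m[200:]=0; m[:,:270]=0;m[:,330:]=0
    P=np.vstack(cv2.findContours(m,cv2.RETR_EXTERNAL,cv2.CHAIN_APPROX_NONE)[0])[:,0].astype(float)
    L=np.array([R.T@(ray(d,*q,.046)[:2]-c) for q in P])*1000; print(cv2.minAreaRect(L.astype(np.float32)),L.min(0),L.max(0))
b=f[15:215,230:370]; cv2.imwrite('pics/z13.png',cv2.resize(cv2.cvtColor(b,cv2.COLOR_RGB2BGR),None,fx=3,fy=3,interpolation=cv2.INTER_CUBIC))
E
```

```text
w13 nan nan [nan nan] nan nan
((3.1420536041259766, 50.43430709838867), (32.38372802734375, 42.68706130981445), 0.05104510486125946) [-13.05546053  29.10383092] [19.33625665 71.78856113]
w14 nan nan [nan nan] nan nan
((3.086545944213867, 50.29961013793945), (42.6849250793457, 32.6686897277832), 89.93734741210938) [-13.24333954  28.94145462] [19.40350249 71.65860156]<stdin>:7: RuntimeWarning: Mean of empty slice.
  ret = ret.dtype.type(ret / rcount)
<stdin>:8: RuntimeWarning: Mean of empty slice.
```

View pics/z13.png

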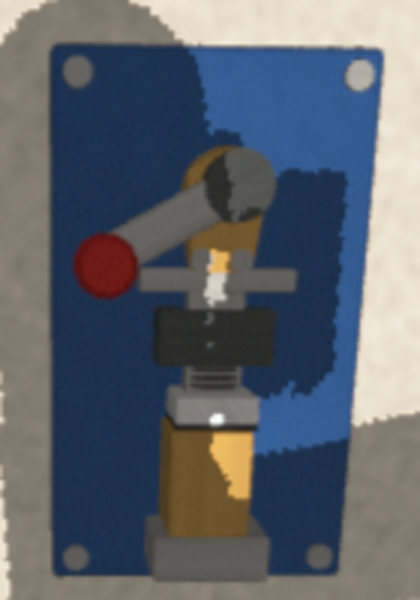

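View pics/t13.png

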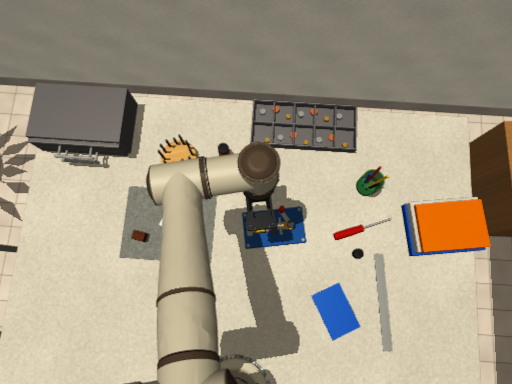

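```bash
python3 -c "
from h import *
print(r.finish_job()); print(sense()['time_s'])"
```

```text
the job is handed in; nothing more can be done
None
the job is handed in; nothing more can be done
```

The brass blank is clamped in the nest, the hand is off, and the job was handed in at about 21 s of the 72 s allowed. No verdict was reported.

- **Placing:** I gripped the blank across its 30 mm width, stood it in the nest and let go with the clamp still open. The picture then showed it upright and square to the clamp. It was about 1.5 mm off sideways and at y ≈ 49 mm of the fixture.
- **Winding:** I turned the crank about 165° counter-clockwise by the knob. The sideways force at the wrist stayed at or below about 7 N in every reading, which is about 1.4 mm in the rubber bush.
- **Finding the dwell:**
  - The push-back rose to about 7 N, then fell off near 156–161°.
  - I could not clearly feel the reversal while moving forward, so I went on to 169.5° (−2.3 N) and back to 162° (+1.5 N).
  - That put the settling point at 164–165°. The cam in the pictures had suggested about 169°, so the two agree to within about 4°.
- **After letting go:**
  - The picture shows both cam rollers on the follower plate, the jaw on the blank, and the blank against the backstop (y ≈ 51–52 mm, square, at most 3 mm off sideways).
  - The wrist force is near zero.
- **Not confirmed:**
  - My automatic check of the final knob angle failed because the colour mask missed the shaded knob, so I judged its rest position by eye.
  - The jaw force itself was not measured.
  - The rest of the bench looked unmoved in the top view, but I did not measure it, and the arm hid part of it.

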